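# Seat the round-bottom flasks in their heating mantles

## Task

Get the three heating mantles ready for the next reactions: take each round-bottom flask off its cork ring and set it in the mantle whose well is its size (small in small, medium in medium, large in large), seated fully down in the well with its neck upright. They are glass, so lower them in, never let one drop, and leave the reagent bottle, the steel autoclave and the white liner where they stand.

Things in the scene. Friction and masses are not known exactly. Their poses are not given: they have to be found in the camera images.
- flask_small: small clear-glass round-bottom flask, yellow tape round its neck, 45 g +-25%; bulb 51 mm across. Origin: bulb centre; z along the straight open neck, 24 mm across (rim 27), which runs from 23 to 74 mm above the origin: pinch it about 48 mm above. Starts upright on a fixed cork ring 72 mm across, 25 mm tall, its origin 43 mm above the bench.
- flask_medium: medium clear-glass round-bottom flask, blue tape round its neck, 75 g +-25%; bulb 64 mm across. Origin: bulb centre; z along the straight open neck, 28 mm across (rim 31), which runs from 29 to 84 mm above the origin: pinch it about 55 mm above. Starts upright on a fixed cork ring 88 mm across, 28 mm tall, its origin 50 mm above the bench.
- flask_large: large clear-glass round-bottom flask, red tape round its neck, 140 g +-25%; bulb 85 mm across. Origin: bulb centre; z along the straight open neck, 34 mm across (rim 37), which runs from 39 to 99 mm above the origin: pinch it about 64 mm above. Starts upright on a fixed cork ring 112 mm across, 32 mm tall, its origin 61 mm above the bench.
- mantle_small: small heating mantle, fixed to the bench: slate-blue round housing 100 mm across, 66 mm tall, grey knob panel standing out 21 mm on its -x side; in its top a beige funnel-shaped well, 61 mm across the mouth, walls at 45 degrees. Origin: centre of the underside, on the bench, z up through the well's centre. The small flask seated in it has its bulb centre 72 mm above this origin.
- mantle_medium: medium heating mantle, fixed to the bench: slate-blue round housing 118 mm across, 76 mm tall, grey knob panel standing out 21 mm on its -x side; in its top a beige funnel-shaped well, 76 mm across the mouth, walls at 45 degrees. Origin: centre of the underside, on the bench, z up through the well's centre. The medium flask seated in it has its bulb centre 83 mm above this origin.
- mantle_large: large heating mantle, fixed to the bench: slate-blue round housing 144 mm across, 90 mm tall, grey knob panel standing out 21 mm on its -x side; in its top a beige funnel-shaped well, 101 mm across the mouth, walls at 45 degrees. Origin: centre of the underside, on the bench, z up through the well's centre. The large flask seated in it has its bulb centre 99 mm above this origin.
- bottle: white plastic reagent bottle with a red cap, 61 mm in diameter, 115 mm tall, loose; origin at the centre of its underside; leave it where it stands
- autoclave: closed steel autoclave, a cylinder 66 mm in diameter, 106 mm tall, loose, 1.1 kg; origin at the centre of its underside; leave it where it stands
- liner: white PTFE liner with its cap, a cylinder 46 mm in diameter, 70 mm tall, loose; origin at the centre of its underside; leave it where it stands
Mind the look-alikes: they are no part of the job. What is shaped like the mantle_medium but green or orange is not meant. What is shaped like the flask_medium but orange is not meant.

How it is judged:
By the outcome, as a careful person would: the job done as asked, in the order asked, and still so for the second after the job is handed in, with the robot touching nothing.
It also fails if it takes over 102 s, if anything falls off the work surface, if the arm or the gripper's body presses on something with over 40 N, if the wrist force passes 120 N, or if a joint passes its speed limit or range.

## Robot

A 6-joint arm with a two-finger parallel gripper is mounted at the origin on the work surface. World frame = base frame: x ahead of the robot, y to its left, z up, the work surface at z = 0. Lengths are in mm, angles in rad, forces in N, time in s.
With the tool pointing down it reaches from about 350 to 950 mm from the base axis. Payload 17.4 kg.
Tool frame: the origin (TCP) lies on the centre line of the jaws, within the pads' length; the fingertips stand 22 mm ahead of it and the grasp point (between the pads) lies 3 mm ahead of it; z points along the fingers, y is the direction in which the jaws open and shut (so a half turn about z gives the same grasp; the last joint's range is limited). The gripper opens to 93 mm and grips with 3 to 60 N. Pads are 15 mm wide; open, the fingers measure 128 mm over their backs; the gripper's body (75 mm by 188 mm) begins 65 mm behind the grasp point.
Start: joints at [1.287, 0.116, 1.442, -0, 1.584, -0.038], TCP at [164.257, 654.715, 240.646] pointing down, gripper open.
Joint ranges: [-2.83, 2.83], [-0.83, 2.19], [0.07, 2.5], [-1.14, 4.28], [0.01, 3], [-2.97, 2.97]. Speed limits (rad/s): [1.89, 1.89, 2.22, 3.14, 3.14, 3.14].

## Interface

Orientations are given as a unit quaternion [w, x, y, z].
In Python, from station import r gives the robot as it stands. Calls block until the motion is done:
- r.movep(position, orientation): joint-space move of the TCP to a pose.
- r.line_to(position, max_speed=150, attitude=None, contact_N=None): straight line of the TCP; attitude=None keeps the orientation; max_speed is the mean speed in mm/s. With contact_N (N) it stops when the force on the tool has changed by that much, and returns True; else False.
- r.goto_joints(angles): joint-space move.
- r.set_gripper(opening, force=None): opening from 0.0 (shut) to 1.0 (fully open); force is the grip in N (None keeps the last); returns when the fingers have stopped.
- r.pause(seconds).
- r.inverse_kinematics(position, orientation): joint angles nearest the present ones, or None.
- r.read_camera(name): name is "side" or "top"; returns a dict with "frame" (420x560x3 uint8, red, green, blue), "camera_matrix" (3x3 intrinsics, pixels), "eye" and "orientation" of the camera in the world. Camera axes: x right, y up, looking along -z (the intrinsics and any distortion apply to the point x, -y, -z); pixel columns grow to the right and rows downward; lengths in mm; the calibration is good to about 2 mm. A picture is of the moment at which its call begins. There is no depth.
A pose or a line that the arm cannot do raises r.Unreachable and nothing moves.
- r.hand_in(): hands the job in, once; it reports no verdict.
Readings, each from a call of its own:
- r.get_time_s(): time.
- r.get_joints(): joint angles.
- r.get_dq(): joint speeds.
- r.get_tau(): joint torques, N m.
- r.get_ee_pos(): TCP position.
- r.get_ee_rot(): TCP orientation.
- r.get_ft_force(): force on the tool from outside, world axes, zero at the start.
- r.get_moment(): the same for the moment, N m.
- r.get_width(): opening from 0.0 (shut) to 1.0 (fully open).
Only numpy, scipy, OpenCV 4.12 (cv2) and the standard library are available. Lean on these libraries where they do the work, as an engineer would, in place of code of your own. Each camera call takes 0.05 s, during which the arm holds its last target.

## Working session

There is one attempt and no reset: what is moved stays moved. The work goes in short steps, each a Python script; the robot and the scene stay as the last script left them, time stands still between calls to the robot, and variables do not carry over. Pictures are saved under pics/ and viewed, and the job is handed in when it is done.

```bash
ls; mkdir -p pics
python3 - <<'E'
from station import r
import cv2,numpy as np
for n in("top","side"):
    c=r.read_camera(n); cv2.imwrite(f"pics/{n}0.png",c["frame"][...,::-1]); print(n,{k:v for k,v in c.items() if k!="frame"})
    np.savez(f"{n}0.npz",**c)
print(r.get_time_s(),r.get_ee_pos(),r.get_ee_rot())
E
```

```text
pics
top {'camera_matrix': array([[431.58071171,   0.        , 274.65953525],
       [  0.        , 431.58071171, 218.27272553],
       [  0.        ,   0.        ,   1.        ]]), 'eye': array([ 361.70413637,   16.12175203, 1333.73932608]), 'orientation': array([-0.70462474, -0.03553461,  0.05579381,  0.70649014])}
side {'camera_matrix': array([[492.35204784,   0.        , 286.85825702],
       [  0.        , 492.35204784, 212.99587159],
       [  0.        ,   0.        ,   1.        ]]), 'eye': array([  -86.50579305, -1048.19409744,  1232.19876051]), 'orientation': array([ 0.88590314,  0.37976894, -0.10715239, -0.24386377])}
0.1 [164.2066503  654.557533   240.01003016] [-7.97807300e-05  1.22587242e-01  9.92457608e-01 -5.07458942e-04]
```

View pics/top0.png

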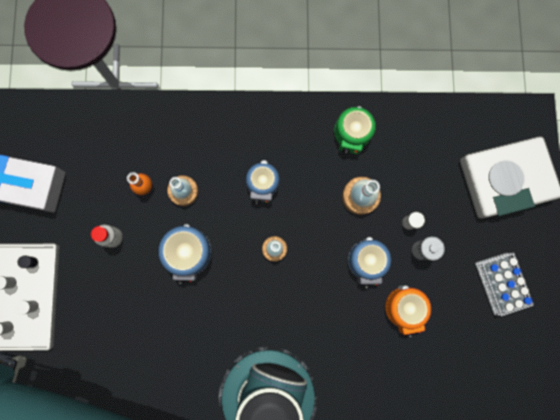

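View pics/side0.png

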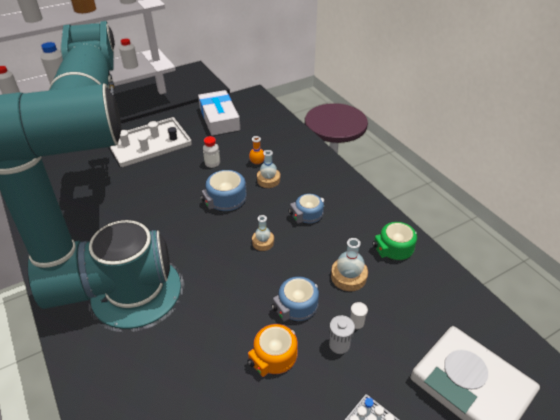

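The top view shows the flasks as small (274,248), medium (182,190) and large (362,195). The blue mantles are small (262,180), medium (370,260) and large (185,252). The green mantle, the orange mantle and the orange flask are the look-alikes. Next I'll measure.

```bash
cat > geo.py <<'E'
import numpy as np,cv2
from scipy.spatial.transform import Rotation as R
def load(n): return dict(np.load(n))
def rot(c):
    w,x,y,z=c["orientation"]; return R.from_quat([x,y,z,w]).as_matrix()
def ray(c,uv):
    p=np.linalg.inv(c["camera_matrix"])@np.array([uv[0],uv[1],1.]); d=rot(c)@(p*[1,-1,-1]); return c["eye"],d/np.linalg.norm(d)
def onz(c,uv,z):
    e,d=ray(c,uv); return e+d*(z-e[2])/d[2]
def proj(c,P):
    q=rot(c).T@(np.asarray(P,float)-c["eye"]); q=q*[1,-1,-1]; h=c["camera_matrix"]@q; return h[:2]/h[2]
def tri(c1,u1,c2,u2):
    e1,d1=ray(c1,u1);e2,d2=ray(c2,u2)
    s=np.linalg.lstsq(np.c_[d1,-d2],e2-e1,rcond=None)[0]; a=e1+s[0]*d1;b=e2+s[1]*d2
    return (a+b)/2,np.linalg.norm(a-b)
E
python3 - <<'E'
from geo import *
t=load("top0.npz");s=load("side0.npz")
for n,uv,z in [("ms",(262,179),66),("mm",(370,260),76),("ml",(185,251),90)]: print(n,onz(t,uv,z), proj(s,onz(t,uv,z)))
for n,uv,z in [("fs",(274,249),20),("fm",(182,190),20),("fl",(362,195),25),]: print(n,onz(t,uv,z), proj(s,onz(t,uv,z)))
def crop(c,x,y,w,h,k): return cv2.resize(c["frame"][y:y+h,x:x+w,::-1],None,fx=k,fy=k,interpolation=cv2.INTER_CUBIC)
cv2.imwrite("pics/tc.png",np.hstack([crop(t,150,150,130,150,4)]))
cv2.imwrite("pics/tc2.png",np.hstack([crop(t,320,150,130,150,4)]))
cv2.imwrite("pics/sc.png",crop(s,190,130,200,150,4))
E
```

```text
ms [645.1707466   16.75698341  66.        ] [308.27987523 201.08876261]
mm [ 402.01606718 -298.49287834   76.        ] [296.70799907 288.92847979]
ml [429.10791679 237.17209348  90.        ] [225.13973458 181.33960296]
fs [438.18165125 -19.56257042  20.        ] [262.22551576 238.18354695]
fm [620.44210401 262.9525225   20.        ] [268.27903728 175.45386012]
fl [ 604.3202271  -292.94582002   25.        ] [349.83173643 271.59099229]
```

View pics/tc.png

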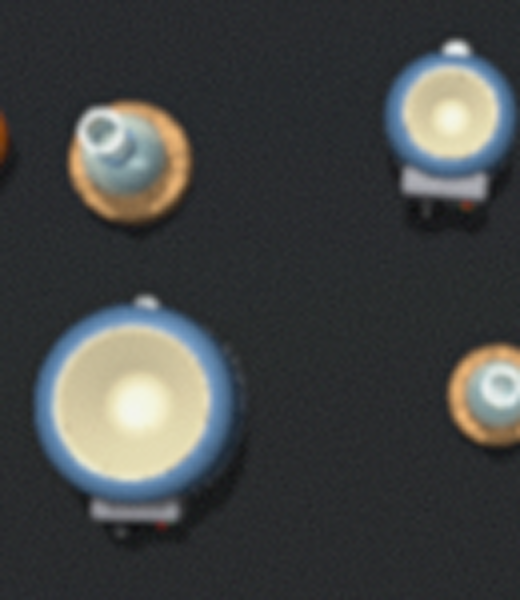

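View pics/tc2.png

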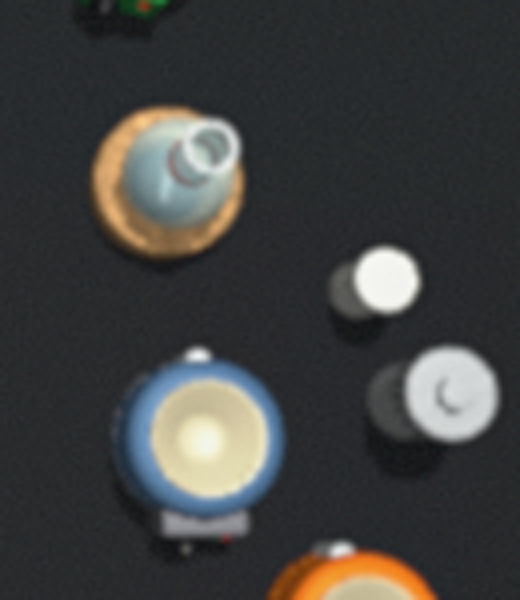

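View pics/sc.png

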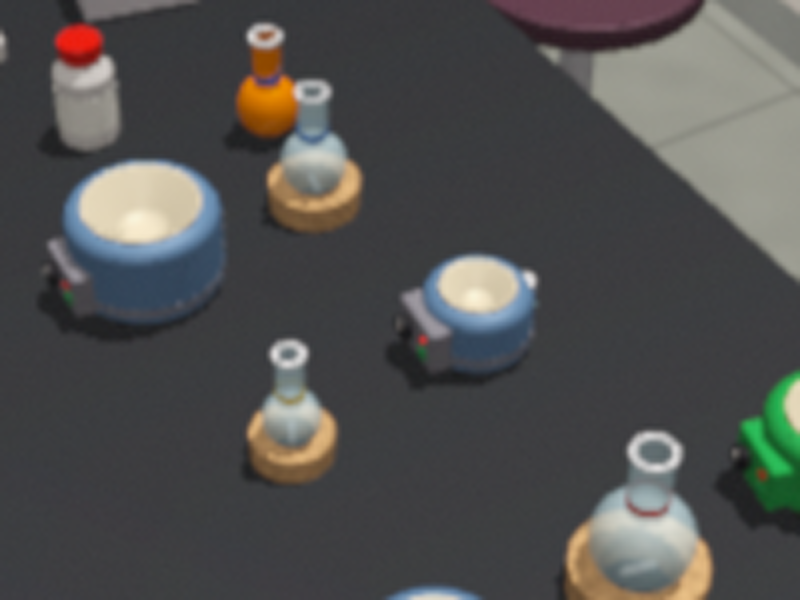

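```bash
cat > meas.py <<'E'
from geo import *
def mask(c,lo,hi,kind):
    hsv=cv2.cvtColor(c["frame"],cv2.COLOR_RGB2HSV); return cv2.inRange(hsv,np.array(lo),np.array(hi))
def big(m,box):
    x,y,w,h=box; mm=np.zeros_like(m); mm[y:y+h,x:x+w]=m[y:y+h,x:x+w]
    cs,_=cv2.findContours(mm,cv2.RETR_EXTERNAL,cv2.CHAIN_APPROX_NONE); return max(cs,key=cv2.contourArea) if cs else None
BE=([18,30,110],[40,140,255]); CORK=([8,90,90],[20,220,255])
def fit(c,cn,z,dense=True):
    # contour -> plane z -> circle fit (least squares)
    P=np.array([onz(c,p[0],z)[:2] for p in cn]); A=np.c_[2*P,np.ones(len(P))]; s=np.linalg.lstsq(A,(P**2).sum(1),rcond=None)[0]
    r=np.sqrt(s[2]+s[0]**2+s[1]**2); res=np.abs(np.hypot(*(P-s[:2]).T)-r); 
    return s[:2],2*r,res.max()
E
python3 - <<'E'
from meas import *
t=load("top0.npz");s=load("side0.npz")
G=dict(ms=((645,17),66,61),mm=((402,-298),76,76),ml=((429,237),90,101))
for k,(xy,z,d) in G.items():
    for n,c in(("top",t),("side",s)):
        u=proj(c,[*xy,z]); w=int(d*.6*.55); 
        w=int(d*0.3)
        cn=big(mask(c,*BE,0),(int(u[0]-w),int(u[1]-w),2*w,2*w)); print(k,n,fit(c,cn,z),len(cn), cv2.fitEllipse(cn)[0],onz(c,cv2.fitEllipse(cn)[0],z)[:2])
F=dict(fs=((438,-20),25,72,117),fm=((620,263),28,88,134),fl=((604,-293),32,112,160))
for k,(xy,z,d,zr) in F.items():
    for n,c in(("top",t),("side",s)):
        u=proj(c,[*xy,z]); w=int(d*.3); cn=big(mask(c,*CORK,0),(int(u[0]-w),int(u[1]-w),2*w,2*w)); print(k,n,"cork",fit(c,cn,z))
        u=proj(c,[*xy,zr]).round().astype(int);w=12
        hsv=cv2.cvtColor(c["frame"],cv2.COLOR_RGB2HSV)
        m=((hsv[...,2]>165)&(hsv[...,1]<60)).astype(np.uint8)*255
        cn=big(m,(u[0]-w,u[1]-w,2*w,2*w)); print(k,n,"rim",fit(c,cn,zr),cv2.boundingRect(cn))
E
```

```text
ms top (array([648.76909658,  15.87955269]), np.float64(63.44230956186314), np.float64(1.5181090908413992)) 60 (262.28436279296875, 177.85975646972656) [648.66011035  15.90254602]
ms side (array([646.9694298 ,  14.70260124]), np.float64(61.484476632990706), np.float64(3.4870678924592333)) 44 (309.0384216308594, 201.3314208984375) [646.78563894  14.31930391]
mm top (array([ 404.54390131, -303.48406681]), np.float64(79.07627668437678), np.float64(1.7528734363814849)) 76 (371.6573791503906, 259.1806335449219) [ 404.38351602 -303.44858403]
mm side (array([ 403.47186434, -304.60297599]), np.float64(78.52371887212132), np.float64(2.39740396542237)) 69 (298.2312927246094, 290.37347412109375) [ 403.07145243 -305.26275759]
ml top (array([431.59110217, 244.48076846]), np.float64(104.07438922742529), np.float64(1.5548352033527308)) 103 (182.4274139404297, 250.23724365234375) [431.3097497  244.54332558]
ml side (array([430.16211476, 242.21776266]), np.float64(101.3589799515792), np.float64(3.428386724387998)) 68 (224.7569580078125, 180.66001892089844) [429.58351393 241.33722696]
fs top cork (arr
[... 758 characters left out ...]
420625]), np.float64(87.98413786336349), np.float64(38.74998739465939))
fm side rim (array([616.29763387, 257.70648994]), np.float64(24.723102750601257), np.float64(4.322883892354717)) (264, 151, 8, 5)
fl top cork (array([ 604.75643229, -291.17087941]), np.float64(105.22145306396955), np.float64(15.120027704842052))
fl top rim (array([ 600.49028351, -284.8556676 ]), np.float64(48.59839645662623), np.float64(11.524381916762492)) (361, 180, 19, 18)
fl side cork (array([ 590.88924222, -305.02265758]), np.float64(104.92737710884798), np.float64(38.13986316570367))
fl side rim (array([ 601.70856456, -291.96322969]), np.float64(36.77613322453515), np.float64(1.9873633211484503)) (347, 238, 13, 10)
```

Run:
```python
from meas import *
t=load("top0.npz");s=load("side0.npz")
F=dict(fs=((439,-21),25,72,117),fm=((620,262),28,88,134),fl=((604,-293),32,112,160))
for k,(xy,z,d,zr) in F.items():
    c=t;u=proj(c,[*xy,z]); w=int(d*.3); m=mask(c,*CORK,0);cn=big(m,(int(u[0]-w),int(u[1]-w),2*w,2*w)); h=cv2.convexHull(cn)
    print(k,"cork hull",fit(c,h,z))
    for n,c in(("top",t),("side",s)):
      hsv=cv2.cvtColor(c["frame"],cv2.COLOR_RGB2HSV)
      u=proj(c,[*xy,zr]).round().astype(int);w=9 if k!="fl" else 12
      for th in (170,185,200,215):
        m=((hsv[...,2]>th)&(hsv[...,1]<60)).astype(np.uint8)*255
        cn=big(m,(u[0]-w,u[1]-w,2*w,2*w)); 
        if cn is not None and len(cn)>5: print(k,n,th,"rim",fit(c,cv2.convexHull(cn),zr),cv2.boundingRect(cn))
```

```text
fs cork hull (array([440.41811048, -19.53369411]), np.float64(76.74973238565383), np.float64(1.5398508110315205))
fs top 170 rim (array([442.12691827, -18.3494788 ]), np.float64(36.58039523506096), np.float64(2.9418650483608637)) (267, 240, 16, 13)
fs top 185 rim (array([442.14889248, -19.19564328]), np.float64(32.6996522706238), np.float64(1.22046258721263)) (269, 240, 12, 12)
fs top 200 rim (array([441.30464535, -19.74039245]), np.float64(29.2477260033466), np.float64(1.0755309137555749)) (270, 241, 11, 11)
fs top 215 rim (array([441.54279317, -20.27693493]), np.float64(26.754068664095836), np.float64(0.9377301111400964)) (271, 242, 9, 9)
fs side 170 rim (array([438.84860876, -22.21922642]), np.float64(28.025398008324505), np.float64(0.8563410595361329)) (258, 215, 9, 7)
fs side 185 rim (array([437.163669  , -22.29920838]), np.float64(24.847296486895893), np.float64(0.9048911571199358)) (258, 216, 8, 6)
fm cork hull (array([619.65155557, 261.31298321]), np.float64(92.78010753882985), np.float64(0.8462880230521534))
fm top 170 rim (array([616.46261356, 258.84027717]), np.float64(39.
[... 840 characters left out ...]
1, 180, 18, 18)
fl top 185 rim (array([ 600.94753158, -281.54092966]), np.float64(51.71893097307732), np.float64(4.450930869531007)) (361, 180, 18, 16)
fl top 200 rim (array([ 603.77567889, -282.25995213]), np.float64(47.164464160557685), np.float64(7.53954973618351)) (361, 180, 18, 14)
fl top 215 rim (array([ 602.69956482, -273.73875278]), np.float64(36.93291950574832), np.float64(1.9583382771965105)) (361, 181, 11, 12)
fl side 170 rim (array([ 602.0090046 , -292.32066748]), np.float64(38.12178193680733), np.float64(1.0631048308281663)) (347, 238, 13, 10)
fl side 185 rim (array([ 601.82685214, -291.62869229]), np.float64(36.09235988090314), np.float64(1.0953554975209272)) (347, 238, 13, 10)
```

```bash
python3 - <<'E'
from meas import *
t=load("top0.npz");s=load("side0.npz")
k=lambda a,o:np.array(a)/4+np.array(o)-.375
for n,a,oa,b,z in[("fs",(500,385),(150,150),(289,354),117),("fm",(102,131),(150,150),(313,93),134),("fl",(210,148),(320,150),(655,453),160)]:
    ua=k(a,oa);ub=k(b,(190,130)); print(n,tri(t,ua,s,ub),onz(t,ua,z)[:2],onz(s,ub,z)[:2])
E
cat > job.py <<'E'
from station import r
import numpy as np
F=dict(s=dict(f=(439.6,-21.0),m=(647.8,15.3),zo=43,zs=72,g=48,neck=24),
       m=dict(f=(619.0,261.0),m=(404.0,-304.0),zo=50,zs=83,g=55,neck=28),
       l=dict(f=(603.5,-291.5),m=(430.9,243.3),zo=61,zs=99,g=64,neck=34))
def q(xy):
    a=(np.arctan2(xy[1],xy[0])+np.pi/2)/2; return [0,np.cos(a),np.sin(a),0]
def st(msg): print(msg,"t",round(r.get_time_s(),2),"ee",np.round(r.get_ee_pos(),1),"F",np.round(r.get_ft_force(),2),"w",round(r.get_width()*93,1))
E
```

```text
fs (array([441.13270597, -18.64461766, 112.63760978]), np.float64(1.063053249910675)) [441.33718172 -18.72913477] [438.57338285 -22.48340416]
fm (array([621.00696911, 262.37927151, 128.5898806 ]), np.float64(0.0738929817421305)) [619.80847836 261.28743772] [617.57482429 255.9450879 ]
fl (array([ 603.70045918, -291.06326612,  156.67727177]), np.float64(0.029352058891553595)) [ 603.03097015 -290.20297497] [ 601.55268498 -293.39948777]
```

```bash
sed -i 's/(439.6,-21.0)/(440.3,-20.2)/;s/(619.0,261.0)/(619.3,259.8)/;s/(603.5,-291.5)/(603.2,-291.3)/' job.py
cat >> job.py <<'E'
def pick(k,zc):
    d=F[k]; x,y=d["f"]; zg=d["zo"]+d["g"]+3; Q=q(d["f"])
    r.set_gripper(0.75,10 if k=="s" else 12)
    r.movep([x,y,zg+90],Q); st("above")
    r.line_to([x,y,zg],120); st("at neck")
    r.set_gripper(0.0,{"s":8,"m":10,"l":15}[k]); st("gripped")
    r.line_to([x,y,zg+10],60); r.pause(.2); st("lift10")
    r.line_to([x,y,zc],150); st("lifted")
E
python3 - <<'E'
from job import *
print(r.inverse_kinematics([603,-291,310],q((603,-291))))
pick("s",230)
import cv2
for n in("top","side"): cv2.imwrite(f"pics/{n}1.png",cv2.resize(r.read_camera(n)["frame"][120:320,160:440,::-1],None,fx=2,fy=2))
E
```

```text
[-4.87715273e-01  9.46808451e-02  1.35344108e+00 -4.44089210e-16
  1.69347073e+00 -3.80948004e-02]
above t 3.3 ee [440.5 -19.7 184.1] F [ 0.58 -0.34  0.74] w 69.9
at neck t 4.2 ee [440.7 -20.2  94.7] F [ 0.57 -0.28  1.19] w 69.8
gripped t 4.99 ee [440.1 -20.2  94. ] F [-2.71 -0.15  0.41] w 23.9
lift10 t 5.51 ee [440.2 -20.2 103.8] F [-0.33  0.12  0.42] w 23.9
lifted t 6.5 ee [440.  -20.2 228.9] F [-0.04 -0.03 -0.91] w 23.8
```

View pics/side1.png

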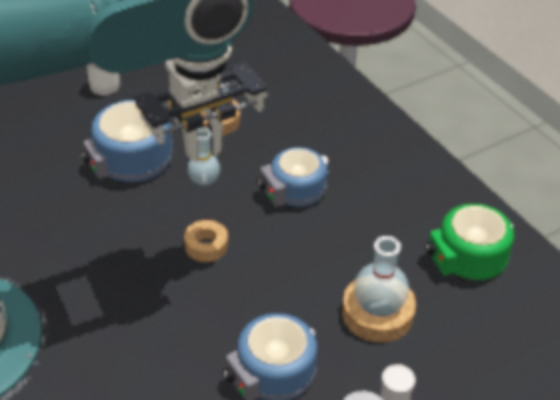

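The small flask hangs upright in the jaws and its ring is left empty at (206,240). Now I'll place it.

```bash
cat >> job.py <<'E'
def over(k,zc):
    d=F[k]; r.movep([*d["m"],zc],q(d["m"])); r.pause(.2); st("over mantle")
def lower(k,N=4,extra=4):
    d=F[k]; x,y=d["m"]; z=d["zs"]+d["g"]+3
    r.line_to([x,y,z+12],120); r.pause(.3); st("pre")
    c=r.line_to([x,y,z-extra],25,contact_N=N); st(f"contact {c} seatz {z}")
def snap(tag,x0=160,y0=120,w=280,h=200):
    import cv2
    for n in("top","side"):
        c=r.read_camera(n); np.savez(f"{n}{tag}.npz",**c); cv2.imwrite(f"pics/{n}{tag}.png",cv2.resize(c["frame"][y0:y0+h,x0:x0+w,::-1],None,fx=2.5,fy=2.5,interpolation=cv2.INTER_CUBIC))
E
python3 - <<'E'
from job import *
over("s",230); lower("s"); r.pause(.2); st("rest"); snap("2")
E
```

```text
over mantle t 7.65 ee [647.   15.  231.1] F [ 0.55 -0.37  0.48] w 24.1
pre t 8.89 ee [647.9  15.3 135.5] F [ 0.48 -0.    0.13] w 24.0
contact True seatz 123 t 9.39 ee [647.5  15.4 122.5] F [-0.99  1.24  0.78] w 23.9
rest t 9.59 ee [647.5  15.4 122.5] F [ 0.68  0.25 -0.6 ] w 23.9
```

View pics/side2.png

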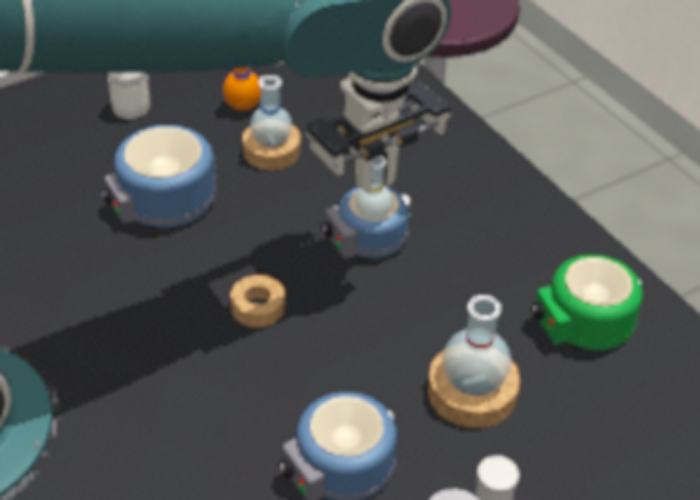

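The contact height of 122.5 matches the nominal seat at 123, so I'll release.

```bash
cat >> job.py <<'E'
def release(k,zc):
    d=F[k]; x,y=d["m"]; w=(d["neck"]+6)/93
    r.set_gripper(w); st("eased"); r.set_gripper(0.75); r.pause(.3); st("open")
    r.line_to([x,y,zc],150); st("up")
E
python3 - <<'E'
from job import *
release("s",240); snap("3")
pick("m",275); snap("4")
E
```

```text
eased t 10.07 ee [647.5  15.3 122.8] F [ 0.62 -0.05  0.28] w 30.1
open t 11.18 ee [647.6  15.3 122.8] F [-0.23  0.44  0.32] w 69.5
up t 12.12 ee [647.5  15.3 238.8] F [ 0.28 -0.01 -0.68] w 70.0
above t 13.42 ee [619.7 258.9 198.4] F [0.91 0.12 0.64] w 69.6
at neck t 14.32 ee [619.7 259.9 108.9] F [-0.32  0.51 -0.1 ] w 69.8
gripped t 15.05 ee [619.3 259.8 108. ] F [-0.24 -0.16  0.87] w 28.2
lift10 t 15.57 ee [619.2 259.8 117.8] F [-0.14 -0.69 -1.02] w 27.8
lifted t 16.77 ee [619.1 259.7 273.8] F [-0.18 -0.56 -0.41] w 27.8
```

View pics/side4.png

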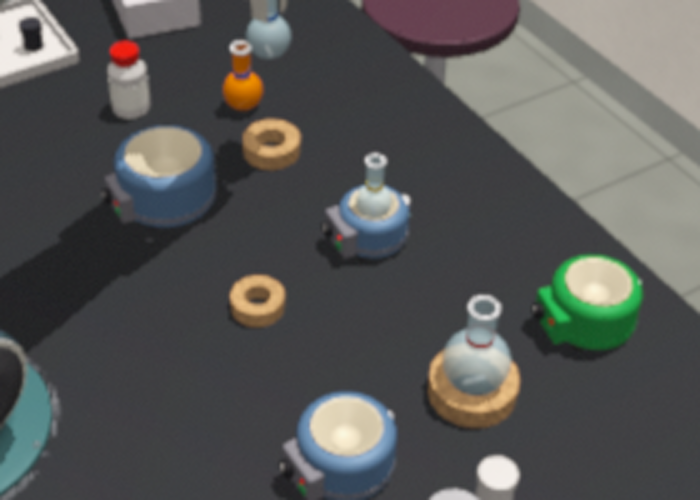

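View pics/top4.png

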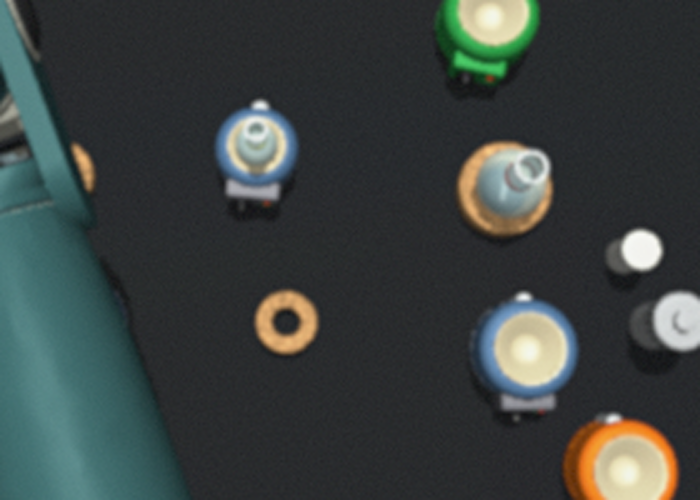

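The small flask stands upright in its well (side view 375,160–190) and the medium flask is in the jaws.

Run:
```python
from job import *
r.movep([560,-20,285],q((560,-20))); st("mid")
over("m",275); lower("m"); r.pause(.2); st("rest"); snap("5")
```

```text
mid t 17.97 ee [560.3 -19.3 284.9] F [-1.17 -0.39  0.19] w 27.6
over mantle t 19.4 ee [ 404.6 -303.3  275. ] F [-0.02 -0.06 -0.86] w 27.8
pre t 20.87 ee [ 404.1 -304.1  153.3] F [-0.08  0.01 -0.59] w 28.0
contact True seatz 141 t 21.33 ee [ 403.7 -304.   142. ] F [-0.48 -1.3  -0.53] w 27.8
rest t 21.53 ee [ 403.7 -303.9  142.3] F [-0.95 -0.27 -0.36] w 27.7
```

View pics/side5.png

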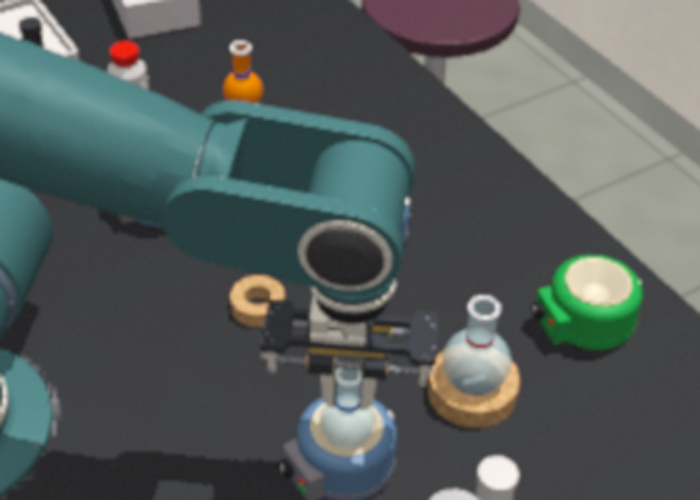

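It's about 1.3 mm high, so I'll ease it down further before releasing.

Run:
```python
from job import *
x,y=F["m"]["m"]
print(r.line_to([x,y,139.5],20,contact_N=6)); st("press"); r.pause(.3); st("rest")
```

```text
True
press t 21.84 ee [ 404.  -304.3  140.7] F [-0.41 -0.54  2.07] w 27.9
rest t 22.14 ee [ 403.9 -304.3  140.6] F [-1.07 -0.6   3.56] w 27.6
```

Run:
```python
from job import *
release("m",275); snap("6",240,180,280,200)
r.movep([480,-240,300],q((480,-240)))
pick("l",312); snap("7")
```

```text
eased t 22.52 ee [ 403.8 -304.1  140.2] F [-0.31 -0.17  0.54] w 33.9
open t 23.58 ee [ 403.8 -304.2  140.4] F [-0.12 -0.26  0.46] w 69.8
up t 24.63 ee [ 403.8 -303.9  273.9] F [ 0.29  0.41 -0.23] w 69.7
above t 26.12 ee [ 602.6 -291.4  218.7] F [-0.5  -0.57  0.59] w 69.9
at neck t 27.02 ee [ 603.5 -291.5  129. ] F [-0.99 -0.44  0.62] w 69.9
gripped t 27.68 ee [ 603.1 -291.3  128.1] F [-2.41  0.95  1.54] w 33.8
lift10 t 28.2 ee [ 603.1 -291.2  137.7] F [ 1.11 -0.59 -2.09] w 33.9
lifted t 29.51 ee [ 603.  -291.2  310.8] F [-0.12  0.25 -2.  ] w 33.8
```

View pics/side7.png

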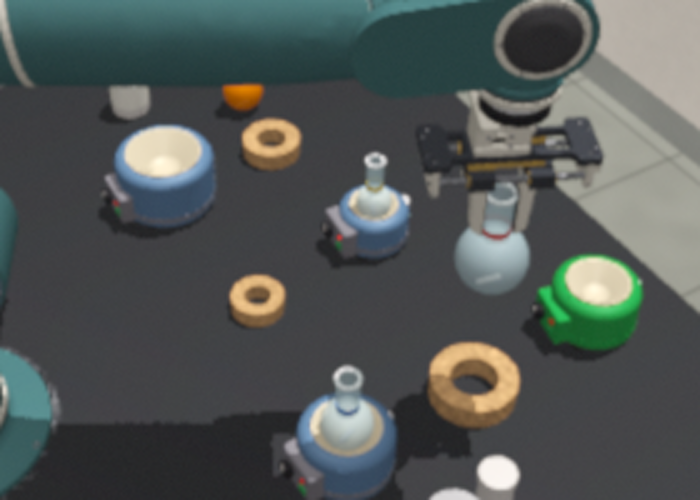

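View pics/top7.png

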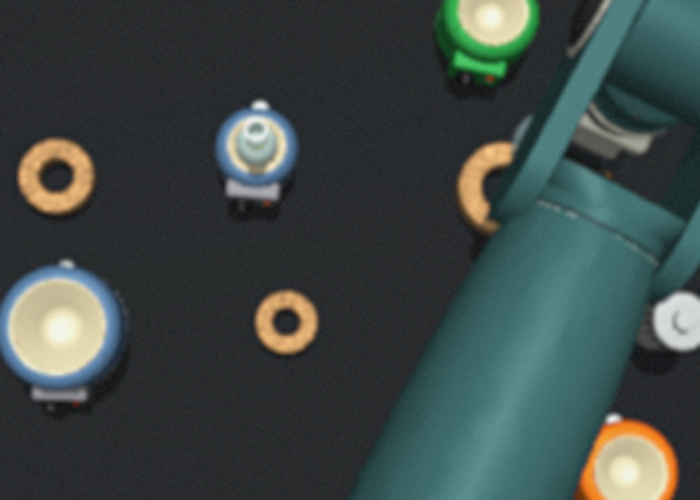

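The medium flask is seated upright, and the large one is held with its ring left empty. Next I'll carry it over via a midpoint.

Run:
```python
from job import *
r.movep([540,-20,318],q((540,-20))); st("mid")
over("l",312); lower("l",N=5,extra=1); r.pause(.2); st("rest"); snap("8")
```

```text
mid t 30.68 ee [540.3 -20.8 317.9] F [-0.46 -0.46 -0.94] w 33.9
over mantle t 31.98 ee [431.5 242.5 311.9] F [-0.05 -0.35 -2.36] w 33.7
pre t 33.55 ee [431.  243.3 178.3] F [-0.04 -0.21 -1.49] w 33.8
contact True seatz 166 t 34.02 ee [430.6 243.4 166.1] F [0.26 1.38 1.19] w 34.0
rest t 34.22 ee [430.7 243.4 166.1] F [-1.01  2.64  2.37] w 34.2
```

View pics/side8.png

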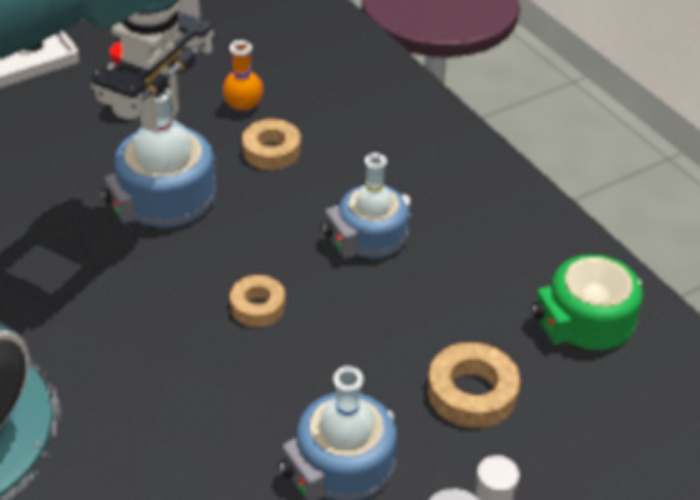

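The wall pushes +2.6 N in y, so I'll relieve that with a small shift before releasing.

Run:
```python
from job import *
x,y=430.7,243.4
r.line_to([x,y+.8,166.0],10); r.pause(.3); st("shift")
r.line_to([x,y+.8,165.5],10,contact_N=5); r.pause(.3); st("press")
F["l"]["m"]=(x,y+.8)
release("l",290)
r.goto_joints([1.287,0.116,1.442,0,1.584,-0.038]); st("home")
snap("9");
```

```text
shift t 34.87 ee [430.7 244.1 166. ] F [-2.03 -2.79  4.1 ] w 33.8
press t 35.42 ee [430.7 244.1 165.9] F [-4.76 -3.91  9.48] w 34.0
eased t 35.79 ee [430.7 244.2 165.3] F [ 0.58 -0.09 -0.04] w 39.8
open t 36.78 ee [430.7 244.2 165.5] F [-0.45  0.4  -0.65] w 69.7
up t 37.77 ee [430.5 244.1 288.9] F [-0.24 -0.16 -0.06] w 69.7
home t 39.56 ee [165.3 654.1 240.8] F [-0.06 -1.    0.63] w 70.1
```

View pics/side9.png

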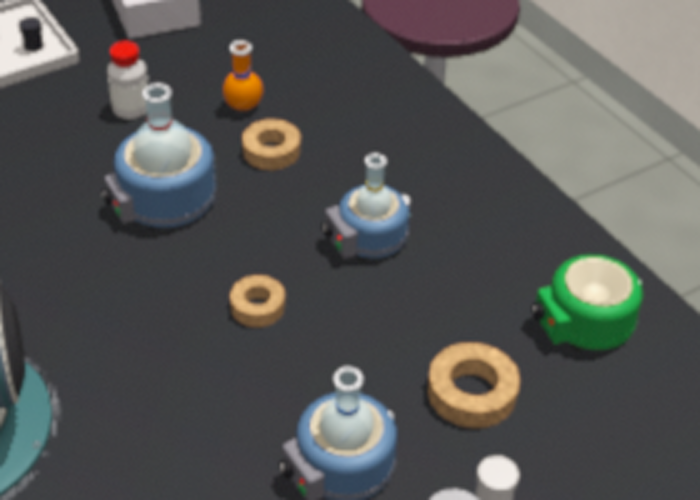

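View pics/top9.png

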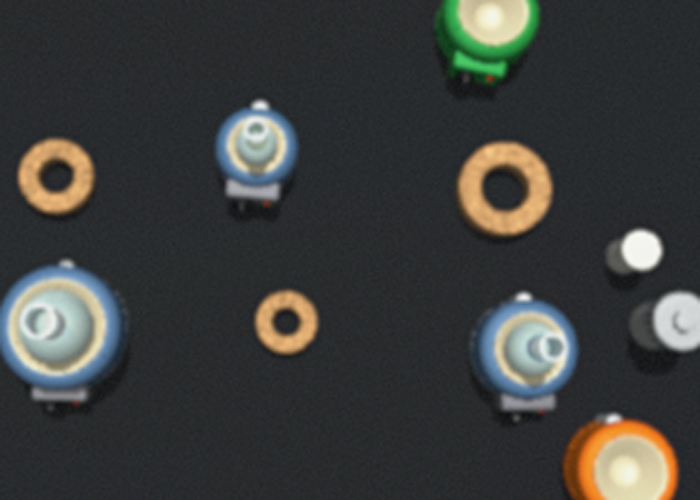

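All three look seated. I'll check tilt numerically with the rim positions from both views.

Run:
```python
from meas import *
t=load("top9.npz");s=load("side9.npz")
k=lambda a:np.array(a)/2.5+np.array((160,120))-.3
for n,a,b,z,m in[("s",(256,128),(375,161),146,(647.8,15.3)),("m",(549,347),(348,378),167,(404,-304)),("l",(42,321),(157,92),198,(430.7,244))]:
    p,g=tri(t,k(a),s,k(b)); print(n,p.round(1),g.round(1),"mantle",m,"top",onz(t,k(a),z)[:2].round(1),"side",onz(s,k(b),z)[:2].round(1),"expected z",z)
    print("   expected rim px top",((proj(t,[*m,z])+.3-[160,120])*2.5).round(),"side",((proj(s,[*m,z])+.3-[160,120])*2.5).round())
# untouched things: compare before/after
t0=load("top0.npz");s0=load("side0.npz")
for n,a,b,boxes in(("top",t0,t,[(85,220,45,35),(400,205,50,65)]),("side",s0,s,[(195,130,28,40),(325,300,50,60),(248,135,17,32)])):
    for x,y,w,h in boxes: print(n,np.abs(a["frame"][y:y+h,x:x+w].astype(int)-b["frame"][y:y+h,x:x+w]).mean().round(2))
```

```text
s [649.8  17.1 142.6] 3.2 mantle (647.8, 15.3) top [650.5  16.4] side [645.9  14.1] expected z 146
   expected rim px top [257. 130.] side [376. 160.]
m [ 403.8 -303.   161.5] 1.3 mantle (404, -304) top [ 403.1 -301.3] side [ 402.  -307.1] expected z 167
   expected rim px top [551. 346.] side [348. 375.]
l [430.6 240.1 199.1] 0.5 mantle (430.7, 244) top [430.9 240.2] side [430.9 241.6] expected z 198
   expected rim px top [ 38. 321.] side [156.  91.]
top 1.69
top 1.66
side 5.79
side 0.64
side 4.8
```

Run:
```python
from meas import *
t=load("top9.npz");s=load("side9.npz")
def crop(c,x,y,w,h,k): return cv2.resize(c["frame"][y:y+h,x:x+w,::-1],None,fx=k,fy=k,interpolation=cv2.INTER_CUBIC)
a=crop(t,155,215,60,60,8); b=crop(s,200,145,60,75,6.4)
cv2.imwrite("pics/L.png",np.hstack([a[:480,:400],b[:480,:384]]))
for n,c in(("top",t),("side",s)):
  hsv=cv2.cvtColor(c["frame"],cv2.COLOR_RGB2HSV)
  u=proj(c,[430.7,242,198]).round().astype(int);w=10
  for th in(185,200,210,220):
    m=((hsv[...,2]>th)&(hsv[...,1]<50)).astype(np.uint8)*255
    cn=big(m,(u[0]-w,u[1]-w,2*w,2*w))
    if cn is not None and len(cn)>5: print(n,th,fit(c,cv2.convexHull(cn),198),cv2.boundingRect(cn))
t0=load("top0.npz");s0=load("side0.npz")
for n,a,b in(("top",t0,t),("side",s0,s)):
    for c in (a,b):
        m=mask(c,([0,150,120]),([5,255,255]),0)|mask(c,[174,150,120],[180,255,255],0); cn=big(m,(85,220,40,30) if n=="top" else (195,130,30,25)); print(n,"cap",cv2.minEnclosingCircle(cn))
```

```text
top 185 (array([431.73883252, 236.71395633]), np.float64(60.739437397284824), np.float64(3.514362492204498)) (166, 238, 20, 20)
top 200 (array([435.65941542, 241.00632416]), np.float64(49.30655107932439), np.float64(6.968407688927584)) (166, 238, 20, 19)
top 210 (array([434.91480188, 240.62402259]), np.float64(43.859699609908546), np.float64(5.037040030922039)) (168, 239, 18, 17)
top 220 (array([433.74117353, 244.15803136]), np.float64(38.36330826295843), np.float64(2.312401049590253)) (168, 239, 14, 16)
side 185 (array([427.35819924, 300.77310499]), np.float64(21.655332769654812), np.float64(5.084602814387846)) (212, 146, 5, 5)
side 200 (array([426.49356606, 306.37935934]), np.float64(20.795874225477412), np.float64(1.0968606446273217)) (212, 146, 5, 4)
top cap ((98.33333587646484, 233.5833282470703), 8.090298652648926)
top cap ((98.38888549804688, 233.72222900390625), 8.083391189575195)
side cap ((209.36956787109375, 139.93478393554688), 5.707602500915527)
side cap ((209.36956787109375, 139.93478393554688), 5.707602500915527)
```

View pics/L.png

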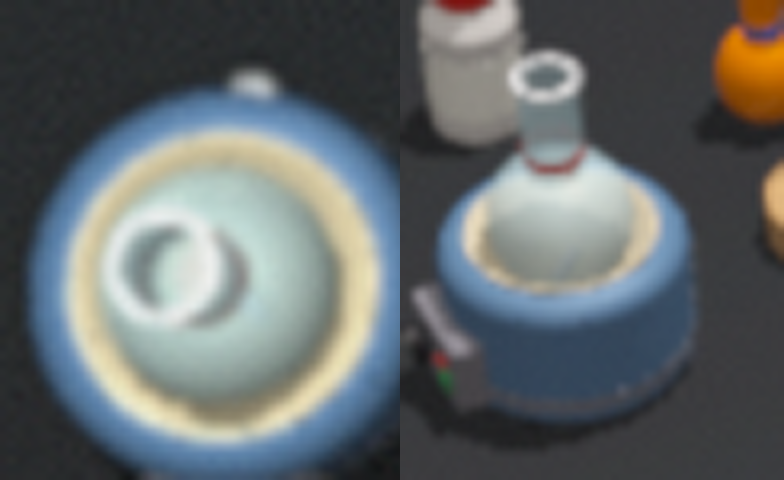

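Run:
```python
from meas import *
t=load("top9.npz");s=load("side9.npz")
k=lambda a,o,f:np.array(a)/f+np.array(o)-.5+.5/f
R=k((165.5,266.5),(155,215),8);B=k((220,283),(155,215),8)
print("top rim",onz(t,R,198)[:2],"bulb",onz(t,B,99)[:2])
m=k((222,286),(155,215),8); print("mouth",onz(t,m,90)[:2])
R2=k((546-400,77),(200,145),6.4); print("side rim",onz(s,R2,198)[:2], "tri",tri(t,R,s,R2))
M2=k((561-400,227),(200,145),6.4);print("side mouth",onz(s,M2,90)[:2])
B2=k((562-400,213),(200,145),6.4);print("side bulb",onz(s,B2,99)[:2])
```

```text
top rim [431.48829211 243.50745897] bulb [431.65986536 243.94102263]
mouth [431.09555486 244.86543432]
side rim [430.26692774 241.19674508] tri (array([431.52171453, 244.01313503, 195.70236337]), np.float64(0.23401000170004535))
side mouth [431.01928345 244.51226428]
side bulb [432.79187998 245.20274694]
```

Run:
```python
from job import *
r.hand_in(); st("done")
```

```text
the job is handed in; nothing more can be done
the job is handed in; nothing more can be done
```

I moved the small, medium and large flasks, in that order, into the blue mantles of their own size and handed the job in at about 40 s of the 102 s allowed. No verdict was reported.

- **Seating:** each flask was lowered slowly until contact before I opened the jaws. At release the TCP height was within 0.5 mm of the nominal seat for all three. The medium first touched about 1.3 mm high, so I pressed it down further. The large one showed a side push of about 2.6 N, so I shifted it 0.8 mm. That over-corrected: pressing it down then gave about 4–5 N sideways and 9.5 N vertical, which cleared when the jaws opened.
- **Neck upright:** in the last pictures, rims and well centres agree within about 1–4 mm. The first check on the large flask showed its rim 2.4–4 mm off. A finer reading put it about 1–3 mm off, a tilt of roughly 1–2° and close to the camera error. The two-view rim heights for the small and medium came out 3–6 mm below the expected value. The starting poses read 3–5 mm low in the same way, so I put this down to the measurement.
- **Left alone:** the bottle's cap was in the same place before and after in both views. The image areas with the autoclave and liner barely changed. The arm was back at its start pose, clear of everything.

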